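# Fish a link plate out of the gap between two instruments with a bent rod

## Robot

A 6-joint arm with a two-finger parallel gripper is mounted at the origin on a cart in front of the work surface, level with it; the furniture and walls round the work are solid. World frame = base frame: x ahead of the robot, y to its left, z up, the work surface at z = 0. Lengths are in m, angles in rad, forces in N, time in s.
With the tool pointing down it reaches from about 0.35 to 0.775 m from the base axis. Payload 7.3 kg.
Tool frame: the origin (TCP) lies midway between the tips of the shut fingers; the grasp point (between the pads) lies 19 mm behind it; z points along the fingers, y is the line along which they close (so a half turn about z gives the same grasp; the last joint's range is limited). The gripper opens to 92 mm and grips with 3 to 60 N. Pads are 19 mm wide; open, the fingers measure 130 mm over their backs; the gripper's body (75 mm by 190 mm) begins 47 mm behind the grasp point.
Start: joints at [1.017, 0.342, 1.524, -0, 1.275, -0.146], TCP at [0.208, 0.482, 0.227] pointing down, gripper open.
Joint ranges: [-2.53, 2.53], [-0.77, 2.02], [0.04, 2.7], [-1, 4.14], [0.28, 2.66], [-3.11, 3.11]. Speed limits (rad/s): [2.57, 2.57, 3.14, 3.14, 3.14, 3.14].

## Interface

Orientations are given as a unit quaternion [x, y, z, w].
In Python, from rig import * gives the robot as it stands.
- The arm moves only by the tool play_rows, never from a script. Its argument "commands" is one flat list of numbers, 7 for each row, row after row: the shift along the tool's x, y, z in m, then the turn, a rotation vector about the tool's x, y, z in degrees, then the finger opening in m, from 0 to 0.0918. A call has 1 to 12 rows; each row shifts and turns the commanded pose from where the row before left it, along the tool's axes as they then stand; what a row does not reach is not made up. A row lasts 1/12 s, in which the tool goes at most 41.7 mm and 7.16 degrees, less where a joint would pass 70% of its speed; a pose out of reach is approached as far as the arm can. A call is refused whole if a number of a shift passes 0.0417 or a number of a turn 7.16, either way. A call with a gripper value outside its range is refused whole. The fingers move at their own pace and stop on an object; the grip force is fixed at half the most. Time passes only in rows, so rows that do not move let the fingers close. It gives the time, the measured TCP pose, the force, the opening and the grip force at its end, in the units of the state.
- state(): the state, without advancing time (a new reading comes with each control period).
- read_camera(name): name is "side" or "top" or "wrist"; returns (picture, depth): 480x640x3 uint8, red, green, blue; 480x640 float32, m along the optical axis (not along the pixel's ray), 0 where there is no reading.
- calibration(name): a dict with "K" (3x3 intrinsics, pixels), "eye" and "orientation" of the camera in the world. Camera axes: x right, y down, z forward; pixel columns grow to the right and rows downward; lengths in m; the calibration is good to about 2 mm. A picture is of the moment at which its call begins: read the wrist's pose just before it. calibration takes no time and is no camera call; for the wrist camera it gives the pose at the moment of the call.
- finish_job(): hands the job in; it is judged then, once.
The state is a dict: "t": time; "joint_positions": joint angles; "dq": joint speeds; "joint_torque": joint torques, N m; "eef_pos": TCP position; "ee_rot": TCP orientation; "contact_force": force on the tool from outside, world axes, zero at the start; "moment": the same for the moment, N m; "width": opening from 0.0 (shut) to 1.0 (fully open); "finger_force": force on a finger pad.
Only numpy, scipy, OpenCV 4.12 (cv2) and the standard library are available. Lean on these libraries where they do the work, as an engineer would, in place of code of your own. Each camera call takes 0.05 s, during which the arm holds its last target. There are 200 camera calls.

## Task

A copper link plate has slipped to the back of the narrow gap between the two bench instruments. Take the bent rod from its stand, reach in under the bridge, drop the rod's tip into the plate's near hole without bearing down hard, and draw the plate out along the table until it lies wholly in front of the gap, touching it with nothing but the rod; a low bar sticks out from one side of the gap, so feel for it and work round it instead of forcing the plate. Then hang the rod back in its stand as it was, and leave the screw dish and the tape roll where they are.

Things in the scene. Friction and masses are not known exactly. Their poses are not given: they have to be found in the camera images.
- bay: Two grey bench instruments, each 150 deep, 70 wide, 85 high, side by side and fixed, with a straight gap 58 wide between them. Origin: on the table (the gap's floor, z = 0) in the middle of the gap's mouth, level with the instruments' fronts; x runs along the gap to its back, y to the left, z up. A dark block closes the gap at x = 123.
- bridge_edge (a point): Middle of the lower front edge of the bridge over the gap, at x = 35, z = 58 of the bay; the bridge reaches from here to the back, top at 85; in front of it the gap is open above. On the gap's floor a fixed bar, 8 high and 8 thick, crosses from one side wall (left or right, it differs) to 1 short of the middle, centred somewhere in x = 30 to 44: the free passage, 30 wide, is along the other wall.
- link: Flat copper plate 60 long, 24 wide, 5 thick, about 50 g, with a round hole 12.6 across near each end, 18 from its middle; lies flat on the table at the back of the gap, lengthwise along it, 1 to 4 from the block that closes it. Origin: its middle, at the underside; x along its length to the far end. More than 15 N between rod and plate is bearing down or forcing.
- link_hole (a point): Centre of the plate's near hole (the one towards the gap's mouth), at the underside, at x = -18 of the plate.
- rod: Bent steel rod, 0.25 kg, hanging upright in the stand. Origin: on the shank's axis at the height of the tip's lowest point; z up. Shank 10 thick from z = 20 up to a round collar (40 across, z = 95 to 101). At z = 20 it bends square and runs 60 along its own +x (foot, 10 thick, top at z = 25), then bends straight down to the tip. The foot points along the stand's +x.
- rod_tip (a point): Middle of the flat lower end of the rod's tip, at x = 60, z = 0 of the rod. The tip is a straight round pin, 10.4 thick and 15 long below the foot, with about 1 mm play all round in the plate's hole. A tip that lands on the plate stops 5 above the table; one in the hole goes down to the table. 1 mm more depth against a surface means several N more.
- rod_grip (a point): Middle of the rod's square black handle, 24 x 24 x 60 high, 131 above the tip's lowest point and 30 above the collar's top. Fingers on the faces that look along the rod's -x and +x, gripping with 40 N or more, hold best against the tip's load.
- rod_stand: Dark steel stand, fixed, 116 wide (y), two side legs. Top plate z = 100 to 105, x = -22 to 28, with a slot 18 wide along x, open at the +x edge. Origin: on the table under the hanging rod's shank. The collar rests on the plate, rod origin 10 above the stand's, x axes alike. To take the rod: lift a few mm, move it 55 along the stand's +x out of the slot, then raise it; hang it back in reverse.
- screw_dish: Round steel screw dish, 77 across, 15 high, in front of the work; to be left alone. Origin: centre of its underside.
- tape_roll: Roll of amber tape lying flat, 77 across, 20 high, in front of the work; to be left alone. Origin: centre of its underside.

How it is judged:
By the outcome, as a careful person would: the job done as asked, in the order asked, and still so for the second after the job is handed in, with the robot touching nothing.
It also fails if it takes over 61 s, if anything falls off the work surface, if the arm or the gripper's body presses on something with over 40 N, if the wrist force passes 120 N, or if a joint passes its speed limit or range.

## Working session

There is one attempt and no reset: what is moved stays moved. The work goes in short steps, Python scripts to look and compute and a tool call to move; the robot and the scene stay as the last step left them, time stands still between calls to the robot, and variables do not carry over. Pictures are saved under pics/ and viewed, at most 10 in all, crops included, and the job is handed in when it is done.

Besides the shell and the picture viewer there is one more tool, called after ">>>" as name(argument=value, ...) on one line, values as JSON. play_rows: Moves the arm, as the interface text tells. Its arguments: {"type":"object","properties":{"commands":{"type":"array","items":{"type":"number"}}},"required":["commands"]}

```bash
mkdir -p pics; ls; python3 - <<'E'
from rig import *
import cv2,numpy as np
s=state();print(s)
for n in("top","side"):
    c=calibration(n);print(n,c)
    p,d=read_camera(n);cv2.imwrite(f"pics/{n}0.png",p[:,:,::-1]);np.savez(f"{n}0.npz",p=p,d=d)
E
```

```text
pics
{'t': 0.0, 'joint_positions': array([ 1.01701340e+00,  3.42758073e-01,  1.52499809e+00, -9.22389276e-06,
        1.27539460e+00, -1.45970538e-01]), 'dq': array([-0.00092572,  0.0002923 ,  0.0006469 ,  0.00073643,  0.00226733,
        0.00226213]), 'joint_torque': array([-6.71018061e-04, -4.31241095e+01, -2.44222122e+01,  7.16894190e-02,
        5.60329249e-02, -1.20564837e-04]), 'eef_pos': array([0.20797264, 0.481617  , 0.22603322]), 'ee_rot': array([ 2.02494755e-01,  9.79283037e-01, -7.33367534e-04, -2.62901987e-04]), 'contact_force': array([1.08102745, 0.3625485 , 0.20994401]), 'moment': array([ 0.04826927, -0.03348541,  0.00051674]), 'finger_force': 0.0, 'width': 0.9978946514621073}
top {'K': array([[460.27625046,   0.        , 319.67439073],
       [  0.        , 460.27625046, 242.94336801],
       [  0.        ,   0.        ,   1.        ]]), 'eye': array([0.43553944, 0.1853378 , 0.94045807]), 'orientation': array([ 0.71038828, -0.70305516,  0.01535014, -0.02874572])}
side {'K': array([[558.87734277,   0.        , 314.51793439],
       [  0.        , 558.87734277, 246.23351712],
       [  0.        ,   0.        ,   1.        ]]), 'eye': array([ 0.45046292, -0.57755379,  0.50106296]), 'orientation': array([ 0.84793901, -0.04832599,  0.01631507, -0.5276342 ])}
```

View pics/top0.png

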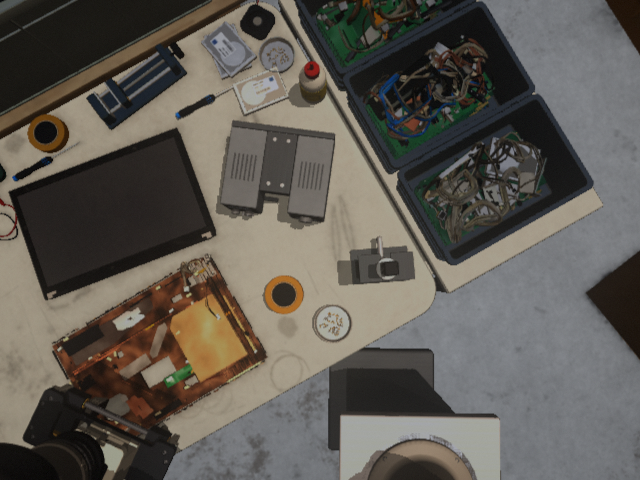

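View pics/side0.png

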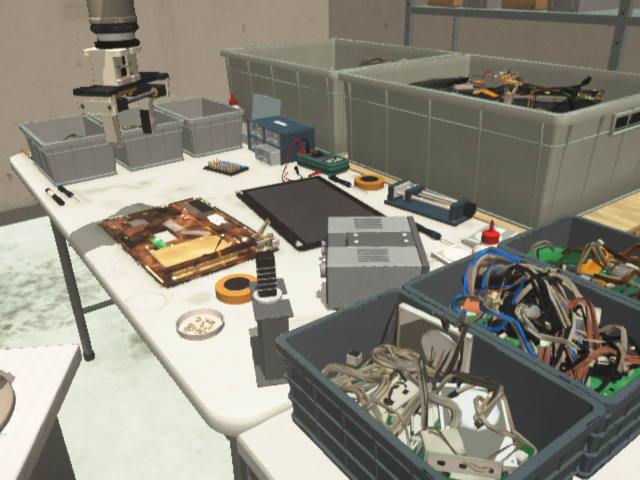

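The top view shows the bay around (278,170) with its mouth toward the bottom at about (277,220). The stand with the rod is at (385,263), foot pointing up-image. The tape is at (284,294) and the dish at (332,322). The side view shows the stand at (268,330) and the bay at (375,260).

```bash
cat > h.py <<'E'
import numpy as np,cv2
from scipy.spatial.transform import Rotation as R
def cloud(d,c):
    K=c["K"];v,u=np.mgrid[:d.shape[0],:d.shape[1]]
    P=np.dstack([(u-K[0,2])/K[0,0]*d,(v-K[1,2])/K[1,1]*d,d])
    W=P@R.from_quat(c["orientation"]).as_matrix().T+c["eye"];W[d==0]=np.nan;return W
def ray(uv,c,z):
    K=c["K"];r=R.from_quat(c["orientation"]).apply([(uv[0]-K[0,2])/K[0,0],(uv[1]-K[1,2])/K[1,1],1])
    return c["eye"]+r*(z-c["eye"][2])/r[2]
def proj(p,c):
    q=R.from_quat(c["orientation"]).inv().apply(np.array(p)-c["eye"]);x=c["K"]@q;return x[:2]/x[2]
def rect(W,box,zr,u0=None):
    m=(W[...,0]>box[0])&(W[...,0]<box[1])&(W[...,1]>box[2])&(W[...,1]<box[3])&(W[...,2]>zr[0])&(W[...,2]<zr[1])
    p=W[m];r=cv2.minAreaRect((p[:,:2]*1000).astype(np.float32));return p,r
E
python3 - <<'E'
from rig import *
from h import *
for n in("top","side"):
    c=calibration(n);D=np.load(n+"0.npz");W=cloud(D["d"],c)
    for a in([(277,220),(240,170),(320,170),(276,165),(277,205),(377,243),(390,268),(372,270),(284,280),(332,322),(350,220)] if n=="top" else [(265,260),(262,300),(375,240),(370,280),(200,325),(235,292),(272,335)]):print(n,a,W[a[1],a[0]].round(4))
    for nm,box,zr in(("bay",(.45,.75,.1,.45),(.075,.1)),("standtop",(.3,.5,-.1,.15),(.095,.115)),("handle",(.3,.5,-.1,.15),(.15,.25)),("foot",(.3,.5,-.1,.15),(.02,.045))):
        try:
            p,r=rect(W,box,zr);print(n,nm,len(p),r,np.median(p[:,2]),cv2.boxPoints(r).tolist())
        except Exception as e:print(nm,e)
t=cv2.imread("pics/top0.png");a=cv2.resize(t[110:290,210:430],None,fx=3.6,fy=3.3,interpolation=cv2.INTER_CUBIC)
cv2.imwrite("pics/c1.png",a)
E
```

```text
top (277, 220) [ 5.406e-01  2.918e-01 -2.000e-04]
top (240, 170) [0.6254 0.3538 0.0846]
top (320, 170) [0.6263 0.2027 0.0853]
top (276, 165) [0.6351 0.2857 0.086 ]
top (277, 205) [0.5716 0.2922 0.001 ]
top (377, 243) [0.4933 0.0895 0.0295]
top (390, 268) [0.4429 0.0825 0.1699]
top (372, 270) [0.4396 0.106  0.1019]
top (284, 280) [0.418  0.2739 0.0165]
top (332, 322) [ 0.3339  0.1768 -0.0012]
top (350, 220) [ 5.420e-01  1.418e-01 -3.000e-04]
top bay 8359 ((607.8896484375, 254.1859588623047), (268.7434997558594, 298.09619140625), 86.30595397949219) 0.08436490127408725 [[450.4938659667969, 129.69635009765625], [747.9706420898438, 110.49043273925781], [765.285400390625, 378.6755676269531], [467.80865478515625, 397.8814697265625]]
top standtop 1364 ((462.59051513671875, 15.827980041503906), (63.60795593261719, 238.27816772460938), 14.023580551147461) 0.10456311397706791 [[402.864501953125, 123.70948028564453], [460.6043701171875, -107.46707153320312], [522.3165283203125, -92.05352020263672], [464.57666015625, 139.12303161621094]]
top handle 223 ((443.5649108886719, 81.07205200195312), (24
[... 1305 characters left out ...]
-105.87909698486328], [517.5944213867188, -91.35399627685547], [463.68328857421875, 137.3212890625]]
side handle 380 ((441.9778747558594, 77.20242309570312), (24.333784103393555, 27.289905548095703), 4.49240779876709) 0.1646747010073097 [[428.77960205078125, 89.85246276855469], [430.9171142578125, 62.64639663696289], [455.1761474609375, 64.55238342285156], [453.03863525390625, 91.75845336914062]]
side foot 772 ((452.54803466796875, 10.669746398925781), (28.34968376159668, 237.06224060058594), 19.44004249572754) 0.03480278098413128 [[399.73175048828125, 117.72576904296875], [478.630859375, -105.82162475585938], [505.36431884765625, -96.38627624511719], [426.4652099609375, 127.16111755371094]]
```

View pics/c1.png

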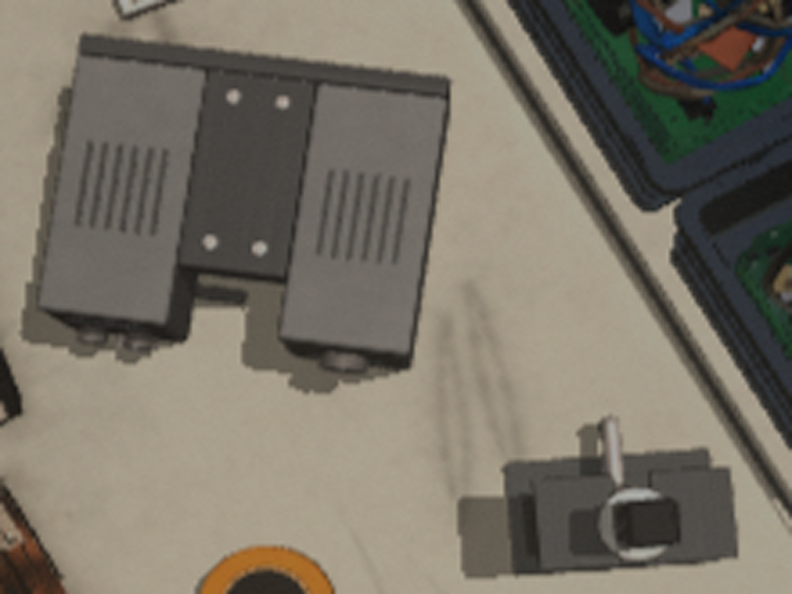

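The crop shows the bar, dark at crop (200–245,295), attached to the left wall, so the free passage is along the right wall. The foot points to (608,425). The collar is at (638,525).

```bash
python3 - <<'E'
from rig import *
from h import *
for n in("top","side"):
    c=calibration(n);D=np.load(n+"0.npz");W=cloud(D["d"],c)
    for nm,seed,zr in(("bay",(.6255,.3538),(.078,.092)),("stand",(.4396,.105),(.099,.1085)),("dish",(.334,.177),(.005,.02)),("tape",(.41,.274),(.01,.025))):
        m=((W[...,2]>zr[0])&(W[...,2]<zr[1])).astype(np.uint8)
        k,l,st,ce=cv2.connectedComponentsWithStats(m,connectivity=4)
        dd=np.hypot(W[...,0]-seed[0],W[...,1]-seed[1]);dd[(m==0)|np.isnan(dd)]=9
        i=l.flat[np.argmin(dd)];p=W[l==i];r=cv2.minAreaRect((p[:,:2]*1000).astype(np.float32))
        print(n,nm,len(p),np.round(r[0],1),np.round(r[1],1),round(r[2],2),np.median(p[:,2]).round(4),cv2.boxPoints(r).round(1).tolist())
        if nm=="bay":
            ax=cv2.boxPoints(r)
c=calibration("wrist");s=state();T=R.from_quat(s["ee_rot"])
print("wrist K",c["K"],"rel pos",T.inv().apply(c["eye"]-s["eef_pos"]),"rel R",(T.inv()*R.from_quat(c["orientation"])).as_matrix().round(3))
print(T.as_matrix().round(3))
# foot: bright pixels at z 0.02..0.045 near the stand
c=calibration("top");D=np.load("top0.npz");W=cloud(D["d"],c)
m=(W[...,2]>.015)&(W[...,2]<.04)&(abs(W[...,0]-.485)<.04)&(abs(W[...,1]-.085)<.03)
p=W[m];r=cv2.minAreaRect((p[:,:2]*1000).astype(np.float32));print("foot",len(p),r,cv2.boxPoints(r).tolist(),np.median(p[:,2]))
# collar via brightness
E
```

```text
top bay 8303 [630.3 284. ] [198.2 163.8] 82.76 0.0844 [[536.5, 196.0], [699.0, 175.39999389648438], [724.0, 372.0], [561.5, 392.70001220703125]]
top stand 566 [444.6 104.4] [50.  53.5] 5.05 0.1042 [[417.29998779296875, 128.8000030517578], [422.0, 75.5999984741211], [471.79998779296875, 80.0], [467.1000061035156, 133.1999969482422]]
top dish 1 [336.7 174.8] [0. 0.] 0.0 0.0057 [[336.70001220703125, 174.8000030517578], [336.70001220703125, 174.8000030517578], [336.70001220703125, 174.8000030517578], [336.70001220703125, 174.8000030517578]]
top tape 1166 [390.2 274.5] [75.7 74.5] 0.67 0.0187 [[351.8999938964844, 311.29998779296875], [352.79998779296875, 236.8000030517578], [428.5, 237.60000610351562], [427.6000061035156, 312.20001220703125]]
side bay 4639 [628.5 280.4] [202.5 161.5] 82.86 0.0828 [[535.7999877929688, 190.0], [696.0999755859375, 169.89999389648438], [721.2999877929688, 370.79998779296875], [561.0, 390.8999938964844]]
side stand 868 [445.1  78.1] [ 50.  102.2] 5.21 0.1032 [[415.5, 126.80000305175781], [424.79998779296875, 24.899999618530273], [474.6000061035156, 29.5], [465
[... 373 characters left out ...]
3125, 300.8999938964844], [360.3999938964844, 317.1000061035156]]
wrist K [[343.28173311   0.         323.19205459]
 [  0.         343.28173311 238.74633331]
 [  0.           0.           1.        ]] rel pos [ 8.33471914e-02  1.41686729e-05 -1.58530317e-01] rel R [[ 0.    -0.952 -0.305]
 [ 1.     0.     0.   ]
 [-0.    -0.305  0.952]]
[[-0.918  0.397 -0.001]
 [ 0.397  0.918 -0.001]
 [ 0.    -0.001 -1.   ]]
foot 97 ((485.3684387207031, 84.06583404541016), (43.757450103759766, 9.675176620483398), 5.480256080627441) [[463.1277160644531, 86.79183197021484], [464.0517272949219, 77.16088104248047], [507.6091613769531, 81.33983612060547], [506.6851501464844, 90.97078704833984]] 0.03333184321480409
```

```bash
cat >> h.py <<'E'
from scipy.linalg import expm,logm
def M(Rm,p): T=np.eye(4);T[:3,:3]=Rm;T[:3,3]=p;return T
def tool(xdir_deg,tilt=0):  # tool down, tool x at world azimuth; tilt moves tool z away from tool x
    a=np.radians(xdir_deg);x=np.array([np.cos(a),np.sin(a),0]);z=np.array([0,0,-1.]);y=np.cross(z,x)
    return np.column_stack([x,y,z])@R.from_euler("y",-tilt,degrees=True).as_matrix()
def row(A,B,n,w=.0918):
    G=expm(np.real(logm(np.linalg.inv(A)@B))/n);v=np.round(G[:3,3],4);r=np.round(R.from_matrix(G[:3,:3]).as_rotvec(degrees=True),2)+0.
    E=A.copy()
    for _ in range(n):E=E@M(R.from_rotvec(r,degrees=True).as_matrix(),v)
    print(n,"x",[*map(float,v),*map(float,r),w],"end",E[:3,3].round(4),"err",np.round((E[:3,3]-B[:3,3])*1e3,2));return E
def cur(s): return M(R.from_quat(s["ee_rot"]).as_matrix(),s["eef_pos"])
E
python3 - <<'E'
from rig import *
from h import *
A=cur(state());row(A,M(tool(172.8,30),[.505,.299,.130]),11)
E
```

```text
11 x [-0.0281, -0.0087, 0.0158, -0.39, -2.71, -1.43, 0.0918] end [0.5055 0.2991 0.13  ] err [0.54 0.1  0.01]
```

>>> play_rows(commands=[-0.0281,-0.0087,0.0158,-0.39,-2.71,-1.43,0.0918,-0.0281,-0.0087,0.0158,-0.39,-2.71,-1.43,0.0918,-0.0281,-0.0087,0.0158,-0.39,-2.71,-1.43,0.0918,-0.0281,-0.0087,0.0158,-0.39,-2.71,-1.43,0.0918,-0.0281,-0.0087,0.0158,-0.39,-2.71,-1.43,0.0918,-0.0281,-0.0087,0.0158,-0.39,-2.71,-1.43,0.0918,-0.0281,-0.0087,0.0158,-0.39,-2.71,-1.43,0.0918,-0.0281,-0.0087,0.0158,-0.39,-2.71,-1.43,0.0918,-0.0281,-0.0087,0.0158,-0.39,-2.71,-1.43,0.0918,-0.0281,-0.0087,0.0158,-0.39,-2.71,-1.43,0.0918,-0.0281,-0.0087,0.0158,-0.39,-2.71,-1.43,0.0918,0,0,0,0,0,0,0.0918])

```text
t: 1.1
eef_pos: [0.5083, 0.2969, 0.1294]
ee_rot: [0.062, 0.964, -0.017, 0.259]
contact_force: [-0.2, 0.4, -0.1]
width: 1.001
finger_force: 0.0
```

```bash
python3 - <<'E'
from rig import *
from h import *
s=state();print(s["t"],s["eef_pos"],s["joint_positions"].round(3),s["contact_force"]);c=calibration("wrist");p,d=read_camera("wrist")
np.savez("w1.npz",p=p,d=d,K=c["K"],eye=c["eye"],orientation=c["orientation"]);cv2.imwrite("pics/w1.png",p[:,:,::-1])
E
```

```text
1.1 [0.5082694  0.29687965 0.12936582] [ 0.574  0.42   1.852 -0.664  0.554 -0.352] [-0.20392321  0.43284467 -0.05137645]
```

View pics/w1.png

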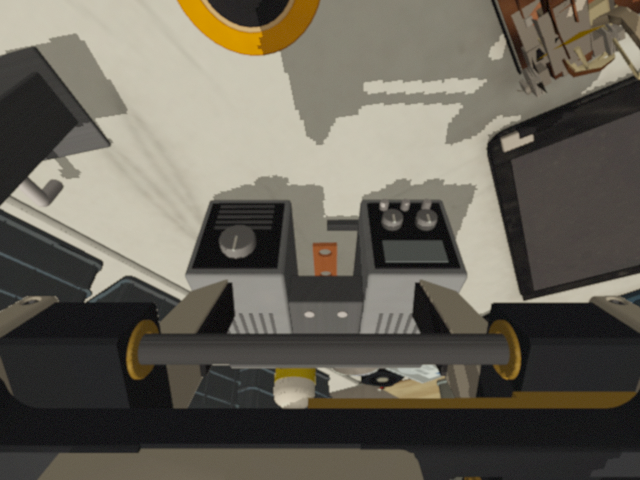

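The wrist view is upside-down, with the robot at the top. The copper plate shows at (325,258) with holes near (325,251) and (326,272). The bar at (328–360,225) comes from the +y (left) wall, and the bay fronts lie along row ~270.

```bash
python3 - <<'E'
from rig import *
from h import *
D=np.load("w1.npz");c={k:D[k] for k in("K","eye","orientation")};W=cloud(D["d"],c);p=D["p"]
# instrument tops
m=((W[...,2]>.078)&(W[...,2]<.09)&(W[...,0]>.5)&(W[...,0]<.75)&(W[...,1]>.15)&(W[...,1]<.42)).astype(np.uint8)
P=W[m>0];r=cv2.minAreaRect((P[:,:2]*1000).astype(np.float32));print("top",np.round(r[0],1),np.round(r[1],1),r[2],cv2.boxPoints(r).round(1).tolist(),np.median(P[:,2]))
h=cv2.cvtColor(p,cv2.COLOR_RGB2HSV)
o=((h[...,0]<14)&(h[...,1]>120)&(h[...,2]>60)).astype(np.uint8);o[:, :290]=0;o[:,360:]=0;o[:225]=0;o[285:]=0
v,u=np.nonzero(o);print("orange",len(v),u.min(),u.max(),v.min(),v.max(),"z",np.nanmedian(W[v,u,2]))
for rr in range(v.min(),v.max()+1,2):
    q=u[v==rr]; a,b=[ray((x,rr),c,.005) for x in(q.min()-.5,q.max()+.5)];print(rr,q.min(),q.max(),len(q),a.round(4)[:2],b.round(4)[:2])
b=p[215:235,300:370].max(2); print("bar z"); 
for rr in (222,225,228):print(W[rr,325:362:4].round(4).tolist())
crop=cv2.resize(p[180:300,180:480][:,:,::-1],(780,312*1),interpolation=cv2.INTER_CUBIC)
crop=cv2.resize(p[195:285,270:390][:,:,::-1],(800,600),interpolation=cv2.INTER_CUBIC);cv2.imwrite("pics/w1c.png",crop)
E
```

```text
top [627.1 284. ] [197.  164.2] 82.9331283569336 [[533.5999755859375, 196.3000030517578], [696.5, 176.10000610351562], [720.7000122070312, 371.6000061035156], [557.7999877929688, 391.79998779296875]] 0.08537928023767369
orange 661 313 336 243 275 z 0.005394362688653939
243 314 335 22 [0.6042 0.2751] [0.6069 0.2962]
245 313 336 24 [0.607  0.2737] [0.6099 0.2969]
247 313 336 24 [0.6099 0.2732] [0.6129 0.2966]
249 313 336 18 [0.6129 0.2728] [0.6159 0.2963]
251 313 336 12 [0.616  0.2723] [0.619 0.296]
253 313 336 14 [0.619  0.2719] [0.6221 0.2957]
255 314 336 23 [0.6223 0.2724] [0.6252 0.2954]
257 314 336 23 [0.6254 0.2719] [0.6284 0.2951]
259 314 336 23 [0.6286 0.2714] [0.6316 0.2947]
261 314 336 23 [0.6319 0.2709] [0.6348 0.2944]
263 314 336 23 [0.6352 0.2705] [0.6382 0.2941]
265 314 336 23 [0.6385 0.27  ] [0.6415 0.2938]
267 315 336 22 [0.642  0.2705] [0.6449 0.2934]
269 315 336 22 [0.6454 0.27  ] [0.6484 0.2931]
271 315 336 17 [0.6489 0.2695] [0.6519 0.2927]
273 315 336 12 [0.6525 0.2689] [0.6554 0.2924]
275 315 336 14 [0.656  0.2684] [0.659 0.292]
bar z
[[0.5811, 0.2892, 0.0009], [nan, nan, nan], [0.5783, 0.2969, 0.0046], [0.578, 0.3005, 0.0054], [0.5787, 0.3041, 0.0052], [0.5787, 0.3077, 0.0056], [0.58, 0.3113, 0.0048], [0.5805, 0.3149, 0.0047], [0.5802, 0.3185, 0.0056], [0.5593, 0.3215, 0.0266]]
[[0.5852, 0.2887, 0.0008], [0.5781, 0.2932, 0.0082], [0.5783, 0.2968, 0.0085], [0.5785, 0.3004, 0.0087], [0.5793, 0.3039, 0.0084], [0.5795, 0.3075, 0.0087], [0.5802, 0.3111, 0.0084], [0.5813, 0.3146, 0.0077], [0.5812, 0.3182, 0.0083], [0.5619, 0.3213, 0.0274]]
[[0.5894, 0.2882, 0.0005], [0.5812, 0.2928, 0.0089], [0.5826, 0.2963, 0.0081], [0.583, 0.3, 0.0082], [0.583, 0.3036, 0.0086], [0.5831, 0.3072, 0.0089], [0.584, 0.3108, 0.0085], [0.584, 0.3144, 0.0089], [0.5851, 0.318, 0.0083], [0.5628, 0.3211, 0.03]]
```

View pics/w1c.png

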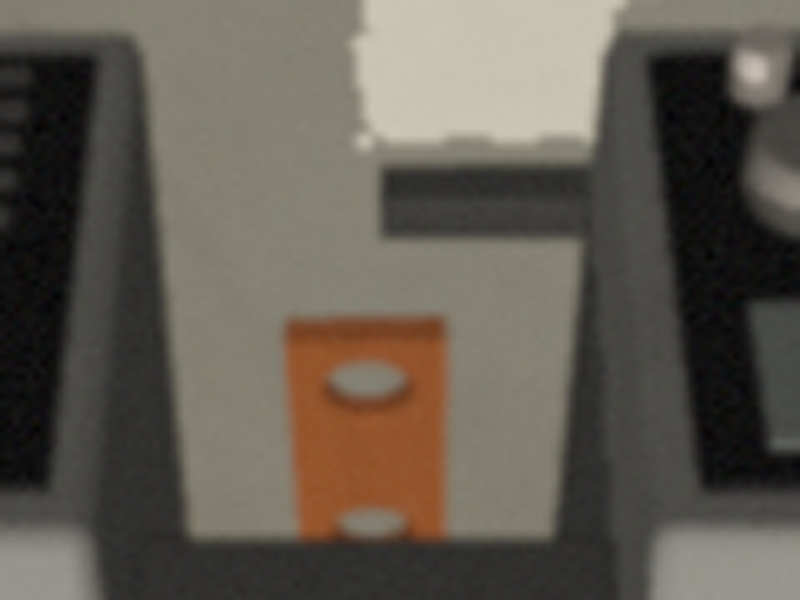

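```bash
python3 - <<'E'
from rig import *
from h import *
D=np.load("w1.npz");c={k:D[k] for k in("K","eye","orientation")}
k=lambda x,y:(270-.5+.5/6.667+x/6.667,195-.5+.5/6.667+y/6.667)
g=lambda n,x,y,z:(lambda q:(print(n,(q*1e3).round(1)),q)[1])(ray(k(x,y),c,z))
r1=g("R near",160,200,0);r2=g("R far",188,535,0);l1=g("L near",583,245,0);l2=g("L far",557,535,0)
for a,b in((r1,r2),(l1,l2)):print("yaw",np.degrees(np.arctan2(*(b-a)[1::-1])))
h1=g("hole1 top",368,380,.005);h2=g("hole2 top",372,522,.005)
e1=g("near edge L..",286,337,.005);e2=g("near edge R",444,337,.005)
g("near bottom",365,318,0)
g("bar end front top",382,200,.008);g("bar bottom front end",382,168,0);g("bar back top",500,237,.008)
g("front bottom edge Rinstr corner",135,40,0)
print("yaw holes",np.degrees(np.arctan2(*(h2-h1)[1::-1])))
A=cur(state());B=M(tool(95.2),[.443,.11,.27]);E=row(A,B,14)
G=expm(np.real(logm(np.linalg.inv(A)@B))/14);T=A
for i in range(14):T=T@G;print(T[:3,3].round(3),end=" ")
E
```

```text
R near [581.7 259.5   0. ]
R far [660.1 249.   -0. ]
L near [598.4 317.8   0. ]
L far [667.8 309.7   0. ]
yaw -7.63148646309568
yaw -6.671173621619709
hole1 top [618.4 284.3   5. ]
hole2 top [653.7 280.6   5. ]
near edge L.. [607.2 273.6   5. ]
near edge R [610.1 296.6   5. ]
near bottom [610.1 284.9   0. ]
bar end front top [577.5 291.3   8. ]
bar bottom front end [579.4 291.2   0. ]
bar back top [586.8 306.6   8. ]
front bottom edge Rinstr corner [552. 262.   0.]
yaw holes -6.093262708764457
14 x [-0.0092, -0.0126, -0.0087, 1.44, 1.8, 5.39, 0.0918] end [0.4428 0.1101 0.2693] err [-0.24  0.14 -0.7 ]
[0.509 0.285 0.142] [0.51  0.271 0.153] [0.51  0.258 0.165] [0.509 0.243 0.176] [0.507 0.229 0.186] [0.504 0.215 0.197] [0.5   0.2   0.206] [0.495 0.186 0.216] [0.489 0.172 0.225] [0.481 0.159 0.235] [0.473 0.146 0.244] [0.464 0.133 0.252] [0.454 0.121 0.261] [0.443 0.11  0.27 ]
```

Bay origin is about (0.546,0.294) with yaw −7.15°. The near hole is at (0.618,0.284), which is bay (73,−0.6). The bar is on the left at x≈36. Next I look at the rod.

>>> play_rows(commands=[-0.0092,-0.0126,-0.0087,1.44,1.8,5.39,0.0918,-0.0092,-0.0126,-0.0087,1.44,1.8,5.39,0.0918,-0.0092,-0.0126,-0.0087,1.44,1.8,5.39,0.0918,-0.0092,-0.0126,-0.0087,1.44,1.8,5.39,0.0918,-0.0092,-0.0126,-0.0087,1.44,1.8,5.39,0.0918,-0.0092,-0.0126,-0.0087,1.44,1.8,5.39,0.0918,-0.0092,-0.0126,-0.0087,1.44,1.8,5.39,0.0918,-0.0092,-0.0126,-0.0087,1.44,1.8,5.39,0.0918,-0.0092,-0.0126,-0.0087,1.44,1.8,5.39,0.0918,-0.0092,-0.0126,-0.0087,1.44,1.8,5.39,0.0918,-0.0092,-0.0126,-0.0087,1.44,1.8,5.39,0.0918,-0.0092,-0.0126,-0.0087,1.44,1.8,5.39,0.0918])

```text
t: 2.15
eef_pos: [0.4622, 0.1352, 0.2534]
ee_rot: [0.601, 0.798, -0.001, 0.039]
contact_force: [-0.3, -0.7, -0.2]
width: 0.999
finger_force: 0.0
```

>>> play_rows(commands=[-0.0092,-0.0126,-0.0087,1.44,1.8,5.39,0.0918,-0.0092,-0.0126,-0.0087,1.44,1.8,5.39,0.0918,0,0,0,0,0,0,0.0918,0,0,0,0,0,0,0.0918])

```text
t: 2.48
eef_pos: [0.4422, 0.1118, 0.2705]
ee_rot: [0.673, 0.74, 0.002, 0.001]
contact_force: [-0.1, -0.6, -0.0]
width: 1.0
finger_force: 0.0
```

```bash
python3 - <<'E'
from rig import *
from h import *
s=state();print(s["t"],s["eef_pos"],s["joint_positions"].round(3),cur(s)[:3,:3].round(3));c=calibration("wrist");p,d=read_camera("wrist")
np.savez("w2.npz",p=p,d=d,K=c["K"],eye=c["eye"],orientation=c["orientation"]);cv2.imwrite("pics/w2.png",p[:,:,::-1])
W=cloud(d,c)
for nm,zr in(("handle",(.163,.178)),("standtop",(.1,.1078)),("foot",(.02,.04))):
    m=((W[...,2]>zr[0])&(W[...,2]<zr[1])&(abs(W[...,0]-.46)<.07)&(abs(W[...,1]-.08)<(.075 if nm=="standtop" else .03))).astype(np.uint8)
    if nm=="foot":m[W[...,0]<.475]=0
    k,l,st,ce=cv2.connectedComponentsWithStats(m)
    P=W[l==1+np.argmax(st[1:,4])];r=cv2.minAreaRect((P[:,:2]*1000).astype(np.float32));print(nm,len(P),np.round(r[0],1),np.round(r[1],1),round(r[2],2),np.median(P[:,2]).round(4),cv2.boxPoints(r).round(1).tolist())
E
```

```text
2.4833 [0.44216937 0.11183742 0.2704934 ] [ 0.078  0.178  1.624  0.002  1.336 -0.018] [[-0.095  0.995  0.003]
 [ 0.995  0.095  0.002]
 [ 0.001  0.003 -1.   ]]
handle 856 [442.2  81. ] [24.  24.1] 5.2 0.1712 [[429.1000061035156, 91.9000015258789], [431.29998779296875, 67.9000015258789], [455.20001220703125, 70.0999984741211], [453.0, 94.0]]
standtop 2792 [445.3  80.8] [ 50.  100.2] 4.99 0.1054 [[416.0, 128.5], [424.70001220703125, 28.700000762939453], [474.6000061035156, 33.0], [465.8999938964844, 132.8000030517578]]
foot 221 [491.6  85.2] [30.6  9.6] 6.47 0.0344 [[475.8999938964844, 88.30000305175781], [477.0, 78.69999694824219], [507.29998779296875, 82.0999984741211], [506.29998779296875, 91.69999694824219]]
```

View pics/w2.png

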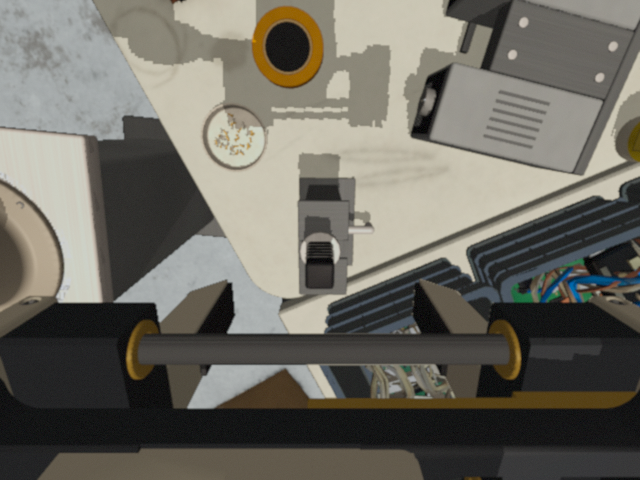

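The wrist view shows the handle at (320,268), the foot tip at (370,229), the dish at (235,137) and the tape at (288,47). All of these agree with the earlier measurements, and the rod stands upright at (0.4423,0.081) with yaw 5.1°.

```bash
python3 - <<'E'
from rig import *
from h import *
row(cur(state()),M(tool(95.1),[.4424,.081,.122]),8)
E
```

```text
8 x [-0.0039, -0.0004, 0.0185, 0.02, -0.01, 0.06, 0.0918] end [0.442 0.081 0.122] err [-0.4  -0.04  0.  ]
```

>>> play_rows(commands=[-0.0039,-0.0004,0.0185,0.02,-0.01,0.06,0.0918,-0.0039,-0.0004,0.0185,0.02,-0.01,0.06,0.0918,-0.0039,-0.0004,0.0185,0.02,-0.01,0.06,0.0918,-0.0039,-0.0004,0.0185,0.02,-0.01,0.06,0.0918,-0.0039,-0.0004,0.0185,0.02,-0.01,0.06,0.0918,-0.0039,-0.0004,0.0185,0.02,-0.01,0.06,0.0918,-0.0039,-0.0004,0.0185,0.02,-0.01,0.06,0.0918,-0.0039,-0.0004,0.0185,0.02,-0.01,0.06,0.0918,0,0,0,0,0,0,0.0918,0,0,0,0,0,0,0.03,0,0,0,0,0,0,0.03,0,0,0,0,0,0,0.03])

```text
t: 3.53
eef_pos: [0.4427, 0.0809, 0.1231]
ee_rot: [0.675, 0.737, 0.0, 0.001]
contact_force: [-0.8, 0.0, 0.7]
width: 0.83
finger_force: 0.0
```

>>> play_rows(commands=[0,0,0,0,0,0,0.0,0,0,0,0,0,0,0.0,0,0,0,0,0,0,0.0,0,0,0,0,0,0,0.0,0,0,0,0,0,0,0.0,0,0,0,0,0,0,0.0])

```text
t: 4.03
eef_pos: [0.442, 0.0803, 0.1222]
ee_rot: [0.676, 0.737, -0.0, -0.0]
contact_force: [-0.4, -1.0, -0.7]
width: 0.397
finger_force: 0.0
```

>>> play_rows(commands=[0,0,0,0,0,0,0.0,0,0,0,0,0,0,0.0,0,0,0,0,0,0,0.0,0,0,0,0,0,0,0.0,0,0,0,0,0,0,0.0])

```text
t: 4.45
eef_pos: [0.442, 0.0803, 0.1221]
ee_rot: [0.676, 0.737, -0.0, -0.0]
contact_force: [0.3, 0.2, -1.4]
width: 0.264
finger_force: 30.0
```

>>> play_rows(commands=[0,0,-0.002,0,0,0,0.0,0,0,-0.003,0,0,0,0.0,0,0,0,0,0,0,0.0,0,0,0,0,0,0,0.0])

```text
t: 4.78
eef_pos: [0.442, 0.0803, 0.1272]
ee_rot: [0.676, 0.737, -0.0, -0.0]
contact_force: [-0.2, -0.9, -2.2]
width: 0.261
finger_force: 30.0
```

```bash
python3 - <<'E'
from rig import *
s=state();print(s)
E
```

```text
{'t': 4.7833, 'joint_positions': array([ 9.16997472e-03,  3.22405802e-01,  1.86602606e+00, -5.69918459e-04,
        9.53729475e-01, -7.66837499e-02]), 'dq': array([ 0.00060795,  0.0035927 ,  0.0029017 , -0.00083695, -0.00242761,
        0.00053044]), 'joint_torque': array([ 1.56933445e-03, -3.86043012e+01, -2.05540001e+01,  6.30964315e-02,
        5.30194561e-02,  1.30893991e-04]), 'eef_pos': array([0.44203076, 0.08030888, 0.12719862]), 'ee_rot': array([ 6.75989234e-01,  7.36911406e-01, -3.63913242e-04, -4.90655405e-05]), 'contact_force': array([-0.22609298, -0.88756548, -2.17259614]), 'moment': array([-0.04787575,  0.05915514, -0.02611809]), 'finger_force': 29.993392825126648, 'width': 0.2605151261347477}
```

>>> play_rows(commands=[0,0.008,0,0,0,0,0.0,0,0.016,0,0,0,0,0.0,0,0.016,0,0,0,0,0.0,0,0.016,0,0,0,0,0.0,0,0,0,0,0,0,0.0,0,0,-0.015,0,0,0,0.0,0,0,-0.025,0,0,0,0.0,0,0,-0.025,0,0,0,0.0,0,0,-0.025,0,0,0,0.0,0,0,-0.015,0,0,0,0.0,0,0,0,0,0,0,0.0])

```text
t: 5.7
eef_pos: [0.4994, 0.0853, 0.2352]
ee_rot: [0.676, 0.737, 0.002, 0.002]
contact_force: [1.0, -1.0, -2.5]
width: 0.262
finger_force: 30.0
```

```bash
cat >> h.py <<'E'
O=np.array([.546,.294]);YAW=-7.15
def b2w(x,y): a=np.radians(YAW);return O+np.array([np.cos(a)*x-np.sin(a)*y,np.sin(a)*x+np.cos(a)*y])/1e3
def w2b(p): a=np.radians(YAW);d=(np.array(p)[:2]-O)*1e3;return np.array([np.cos(a)*d[0]+np.sin(a)*d[1],-np.sin(a)*d[0]+np.cos(a)*d[1]])
E
python3 - <<'E'
from rig import *
from h import *
s=state();print(s["eef_pos"],s["contact_force"],s["finger_force"])
xy=b2w(-90,-.6);B=M(tool(82.7),[*xy,.23]);E=row(cur(s),B,10,0.);row(E,M(tool(82.7),[*xy,.152]),4,0.)
E
```

```text
[0.49936895 0.08525642 0.23523375] [ 1.02391348 -1.0035152  -2.48000603] 29.993340969085693
10 x [0.0219, -0.0045, 0.0005, 0.03, 0.0, 1.22, 0.0] end [0.4566 0.3043 0.23  ] err [-0.07 -0.34 -0.01]
4 x [0.0001, 0.0, 0.0195, 0.0, 0.0, 0.01, 0.0] end [0.4566 0.3046 0.152 ] err [ 0.    0.03 -0.01]
```

>>> play_rows(commands=[0.0219,-0.0045,0.0005,0.03,0,1.22,0,0.0219,-0.0045,0.0005,0.03,0,1.22,0,0.0219,-0.0045,0.0005,0.03,0,1.22,0,0.0219,-0.0045,0.0005,0.03,0,1.22,0,0.0219,-0.0045,0.0005,0.03,0,1.22,0,0.0219,-0.0045,0.0005,0.03,0,1.22,0,0.0219,-0.0045,0.0005,0.03,0,1.22,0,0.0219,-0.0045,0.0005,0.03,0,1.22,0,0.0219,-0.0045,0.0005,0.03,0,1.22,0,0.0219,-0.0045,0.0005,0.03,0,1.22,0])

```text
t: 6.53
eef_pos: [0.454, 0.3049, 0.2252]
ee_rot: [0.751, 0.661, -0.004, -0.002]
contact_force: [0.5, 0.1, -2.6]
width: 0.264
finger_force: 30.0
```

>>> play_rows(commands=[0,0,0.0195,0,0,0,0,0,0,0.0195,0,0,0,0,0,0,0.0195,0,0,0,0,0,0,0.0195,0,0,0,0,0,0,0,0,0,0,0,0,0,0,0,0,0,0])

```text
t: 7.03
eef_pos: [0.4535, 0.3036, 0.1474]
ee_rot: [0.75, 0.661, -0.004, -0.002]
contact_force: [0.2, 0.2, -1.0]
width: 0.261
finger_force: 30.0
```

```bash
python3 - <<'E'
from rig import *
from h import *
s=state();T=cur(s);print(s["t"],s["eef_pos"],T[:3,:3].round(4).tolist(),s["contact_force"],w2b(s["eef_pos"]))
im=[]
for n in("side","wrist","top"):
    c=calibration(n);p,d=read_camera(n);W=cloud(d,c);np.savez(n+"3.npz",p=p,d=d,K=c["K"],eye=c["eye"],orientation=c["orientation"])
    e=np.array([*b2w(-30,-.6),.04]);u=proj(e,c).astype(int);print(n,"tip expected px",u)
    u=np.clip(u,60,[580,420]);im.append(cv2.resize(p[u[1]-50:u[1]+50,u[0]-44:u[0]+44,::-1],(264,300),interpolation=cv2.INTER_CUBIC));print(u-[44,50])
    # foot top points
    z=T[2,3]-.112+.025
    m=(abs(W[...,2]-z)<.006)&(np.hypot(W[...,0]-e[0],W[...,1]-e[1])<.05)&(W[...,0]<e[0]+.01)
    P=W[m]
    if len(P)>10:
        r=cv2.minAreaRect((P[:,:2]*1000).astype(np.float32));bp=cv2.boxPoints(r)/1e3;print(len(P),np.round(r[0],1),np.round(r[1],1),round(r[2],2),[w2b(q).round(1).tolist() for q in bp],P[:,2].max())
cv2.imwrite("pics/tip3.png",np.hstack(im))
E
```

```text
7.0333 [0.453463   0.30361362 0.1473741 ] [[0.1264, 0.9919, -0.0098], [0.992, -0.1264, -0.0022], [-0.0035, -0.0095, -0.9999]] [ 0.19643602  0.20518665 -0.98465812] [-93.01399036  -1.97897533]
side tip expected px [308 260]
[264 210]
84 [490.8 295.2] [11.4 49.1] 82.94 [[-79.5, -11.5], [-30.4, -11.4], [-30.4, 0.0], [-79.5, -0.0]] 0.059611057990763994
wrist tip expected px [400 234]
[356 184]
863 [492.3 299.3] [10.5 51.2] 82.4 [[-79.6, -6.5], [-28.4, -6.9], [-28.3, 3.6], [-79.5, 4.0]] 0.0638453349817478
top tip expected px [271 230]
[227 180]
```

View pics/tip3.png

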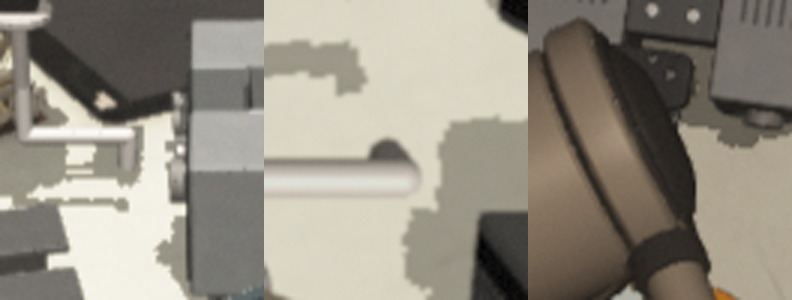

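```bash
python3 - <<'E'
from h import *
for f in("w1","w2","wrist3","top0"):
    D=np.load(f+".npz")
    if f=="top0":
        from rig import calibration;c=calibration("top")
    else:c={k:D[k] for k in("K","eye","orientation")}
    W=cloud(D["d"],c);a=np.radians(YAW);dx=(W[...,0]-O[0])*1e3;dy=(W[...,1]-O[1])*1e3
    x=np.cos(a)*dx+np.sin(a)*dy;y=-np.sin(a)*dx+np.cos(a)*dy
    m=(abs(W[...,2]-.085)<.004)&(x>-15)&(x<160)&(abs(y)<110)
    o=[f,m.sum(),"z",np.median(W[...,2][m]).round(4)]
    for nm,lo,hi in(("R",-90,-40),("L",40,90)):
        k=m&(y>lo)&(y<hi)
        if k.sum()>50:
            # front edge: per y-bin min x
            q=[x[k&(abs(y-b)<2.5)].min() for b in range(lo+5,hi,5) if (k&(abs(y-b)<2.5)).sum()>3];o+=[nm+"front",np.median(q).round(1)]
    for nm,sg in(("R",-1),("L",1)):
        k=m&(sg*y>20)&(x>5)&(x<32)
        q=[(sg*y[k&(abs(x-b)<2)]) for b in range(8,32,4)];q=[v for v in q if len(v)>5]
        if q:o+=[nm+"inner",np.median([v.min() for v in q]).round(1),"outer",np.median([v.max() for v in q]).round(1)]
    print(*o)
E
```

```text
w1 10804 z 0.0854 Rfront 1.6 Lfront 1.6 Rinner 28.9 outer 97.7 Linner 29.1 outer 98.1
w2 24712 z 0.0855 Rfront 2.8 Lfront 119.9 Rinner 29.1 outer 98.9
wrist3 34371 z 0.0856 Rfront 26.3 Lfront 2.4 Rinner 28.7 outer 43.0 Linner 29.0 outer 98.5
top0 7798 z 0.0844 Rfront 4.8 Lfront 4.6 Rinner 29.4 outer 97.3 Linner 29.9 outer 98.4
```

```bash
python3 - <<'E'
from rig import *
from h import *
s=state();row(cur(s),M(tool(82.8),[*b2w(12.8,-1.3),.131]),10,0.)
E
```

```text
10 x [-0.0, 0.0104, 0.0019, -0.02, 0.0, -0.01, 0.0] end [0.5583 0.2913 0.1307] err [-0.21  0.2  -0.26]
```

>>> play_rows(commands=[0,0.0104,0.0019,-0.02,0,-0.01,0,0,0.0104,0.0019,-0.02,0,-0.01,0,0,0.0104,0.0019,-0.02,0,-0.01,0,0,0.0104,0.0019,-0.02,0,-0.01,0,0,0.0104,0.0019,-0.02,0,-0.01,0,0,0.0104,0.0019,-0.02,0,-0.01,0,0,0.0104,0.0019,-0.02,0,-0.01,0,0,0.0104,0.0019,-0.02,0,-0.01,0,0,0.0104,0.0019,-0.02,0,-0.01,0,0,0.0104,0.0019,-0.02,0,-0.01,0,0,0,0,0,0,0,0,0,0,0,0,0,0,0])

```text
t: 8.18
eef_pos: [0.5579, 0.2908, 0.1291]
ee_rot: [0.75, 0.661, -0.002, -0.001]
contact_force: [-0.4, -0.3, -1.7]
width: 0.263
finger_force: 30.0
```

```bash
cat > s.py <<'E'
from rig import *
from h import *
import sys
s=state();T=cur(s)
print("t",s["t"],"bay",w2b(s["eef_pos"]).round(2),"z",s["eef_pos"][2].round(4),"toolz",T[:2,2].round(4),"az",np.degrees(np.arctan2(T[1,0],T[0,0])).round(2),"F",s["contact_force"].round(2),"M",s["moment"].round(3))
tip=s["eef_pos"]+T[:3,1]*.0606+T[:3,0]*.0007+T[:3,2]*.112;print("tip bay",w2b(tip).round(2),"z",tip[2].round(4))
if len(sys.argv)>3:
    x,y,z,n=map(float,sys.argv[1:5]);az=float(sys.argv[5]) if len(sys.argv)>5 else 82.8
    Rt=tool(az);t=np.array([*b2w(x,y),z])-Rt@[.0007,.0606,.112];row(T,M(Rt,t),int(n),0.)
E
python3 s.py 73.4 -.6 .007 6
```

```text
t 8.1833 bay [12.23 -1.68] z 0.1291 toolz [-0.0033 -0.001 ] az 82.8 F [-0.41 -0.33 -1.65] M [-0.062  0.105 -0.004]
tip bay [72.48 -1.18] z 0.0169
6 x [0.0001, 0.0001, 0.0017, -0.03, 0.01, 0.0, 0.0] end [0.5586 0.2913 0.1189] err [ 0.04  0.16 -0.1 ]
```

>>> play_rows(commands=[0.0001,0.0001,0.0017,-0.03,0.01,0,0,0.0001,0.0001,0.0017,-0.03,0.01,0,0,0.0001,0.0001,0.0017,-0.03,0.01,0,0,0.0001,0.0001,0.0017,-0.03,0.01,0,0,0.0001,0.0001,0.0017,-0.03,0.01,0,0,0.0001,0.0001,0.0017,-0.03,0.01,0,0,0,0,0,0,0,0,0])

```text
t: 8.77
eef_pos: [0.5581, 0.2916, 0.119]
ee_rot: [0.75, 0.662, -0.0, 0.0]
contact_force: [-0.2, 0.3, -2.0]
width: 0.261
finger_force: 30.0
```

```bash
python3 s.py 73.4 -.6 .0045 2
```

```text
t 8.7667 bay [12.27 -0.92] z 0.119 toolz [ 0.0002 -0.0004] az 82.85 F [-0.18  0.26 -1.95] M [-0.124  0.083 -0.018]
tip bay [72.9  -0.27] z 0.007
2 x [-0.0002, 0.0003, 0.0012, 0.01, 0.01, 0.02, 0.0] end [0.5586 0.2911 0.1166] err [ 0.06 -0.09  0.08]
```

>>> play_rows(commands=[-0.0002,0.0003,0.001,0,0,0,0,-0.0002,0.0002,0.001,0,0,0,0,0,0,0.0005,0,0,0,0,0,0,0,0,0,0,0])

```text
t: 9.1
eef_pos: [0.5589, 0.2911, 0.117]
ee_rot: [0.75, 0.662, 0.0, 0.0]
contact_force: [-0.2, -0.0, -2.5]
width: 0.261
finger_force: 30.0
```

```bash
python3 s.py
```

```text
t 9.1 bay [13.12 -1.26] z 0.117 toolz [ 0.001  -0.0001] az 82.84 F [-0.19 -0.01 -2.53] M [-0.13   0.136 -0.015]
tip bay [73.83 -0.58] z 0.0051
```

>>> play_rows(commands=[0,-0.0002,0.0005,0,0,0,0,0,0,0.0005,0,0,0,0,0,0,0,0,0,0,0])

```text
t: 9.35
eef_pos: [0.5589, 0.2912, 0.1166]
ee_rot: [0.75, 0.662, 0.001, 0.001]
contact_force: [-2.4, -1.2, 3.5]
width: 0.258
finger_force: 30.0
```

>>> play_rows(commands=[0,0,0.0006,0,0,0,0,0,0,0,0,0,0,0])

```text
t: 9.52
eef_pos: [0.5589, 0.2912, 0.1163]
ee_rot: [0.75, 0.662, 0.001, 0.001]
contact_force: [-1.8, -1.5, 5.7]
width: 0.26
finger_force: 30.0
```

```bash
python3 s.py
```

```text
t 9.5167 bay [13.14 -1.14] z 0.1163 toolz [0.0021 0.0002] az 82.84 F [-1.82 -1.5   5.67] M [-0.346  0.215  0.01 ]
tip bay [73.98 -0.4 ] z 0.0045
```

```bash
python3 - <<'E'
from h import *
D=np.load("w1.npz");c={k:D[k] for k in("K","eye","orientation")};p=D["p"].astype(int)
f=p[...,0]-p[...,2]
print("R-B center cols");
for r in range(239,280):print(r,f[r,312:339:1].tolist(), (p[r,324:328].mean(0)).round().astype(int).tolist(), w2b(ray((325,r),c,.005)).round(1), w2b(ray((325,r),c,0))[0].round(1))
E
```

```text
R-B center cols
239 [18, 18, 16, 18, 18, 17, 18, 18, 17, 18, 17, 17, 18, 17, 18, 17, 19, 19, 18, 19, 18, 19, 17, 19, 17, 17, 17] [132, 128, 115] [54.3 -0.4] 59.9
240 [17, 18, 16, 17, 16, 18, 18, 19, 17, 17, 17, 16, 17, 17, 17, 16, 18, 18, 17, 17, 17, 17, 18, 17, 16, 18, 16] [133, 130, 116] [55.8 -0.4] 61.3
241 [19, 19, 20, 20, 20, 19, 20, 20, 21, 22, 19, 21, 21, 22, 21, 21, 20, 21, 21, 20, 21, 21, 21, 22, 21, 19, 19] [132, 124, 110] [57.2 -0.4] 62.8
242 [24, 34, 38, 36, 37, 36, 36, 39, 42, 43, 42, 43, 43, 42, 39, 42, 42, 43, 42, 41, 42, 43, 44, 45, 36, 25, 18] [125, 102, 84] [58.7 -0.4] 64.3
243 [30, 51, 65, 66, 64, 64, 64, 68, 71, 70, 72, 71, 71, 68, 70, 73, 70, 69, 70, 70, 72, 73, 76, 72, 53, 29, 19] [119, 75, 49] [60.1 -0.4] 65.8
244 [38, 67, 81, 83, 81, 82, 84, 84, 85, 82, 83, 82, 85, 86, 80, 84, 83, 85, 83, 83, 85, 85, 83, 79, 58, 32, 20] [118, 66, 35] [61.6 -0.4] 67.3
245 [43, 74, 87, 89, 88, 85, 91, 85, 83, 85, 88, 85, 86, 87, 89, 85, 88, 86, 86, 91, 87, 83, 88, 83, 64, 37, 20] [123, 68, 36] [63.1 -0.4] 68.8
246 [45, 81, 99, 95, 98, 96, 98, 97, 92, 95, 94, 92, 97, 96, 97, 97, 
[... 4465 characters left out ...]
, 96, 68, 37, 19] [127, 119, 105] [110.6  -0.3] 117.4
275 [15, 18, 33, 67, 76, 78, 75, 70, 55, 45, 36, 32, 27, 24, 24, 29, 37, 39, 48, 56, 66, 75, 74, 72, 57, 31, 16] [100, 86, 74] [112.4  -0.3] 119.2
276 [7, 9, 18, 30, 32, 34, 32, 26, 20, 21, 21, 19, 21, 17, 19, 18, 19, 18, 17, 20, 27, 32, 31, 31, 26, 16, 8] [66, 54, 47] [114.2  -0.3] 121.1
277 [3, 4, 4, 7, 6, 5, 6, 7, 6, 5, 4, 4, 7, 5, 6, 3, 4, 7, 5, 4, 6, 5, 7, 8, 5, 6, 3] [51, 49, 46] [116.1  -0.3] 123.0
278 [3, 2, 2, 3, 2, 2, 3, 3, 3, 3, 3, 3, 1, 3, 4, 1, 2, 4, 3, 3, 4, 0, 3, 3, 2, 5, 2] [48, 47, 46] [117.9  -0.3] 124.9
279 [4, 3, 5, 4, 0, 5, 1, 5, 2, 1, 6, 2, 5, 5, 3, 6, 4, 5, 2, 5, 4, 3, 2, 4, 4, 5, 4] [50, 48, 45] [119.8  -0.3] 126.8
```

The subpixel profile puts the hole at about x≈75.3, y≈−0.75, so I hop 1.4 mm further in.

>>> play_rows(commands=[0,0,-0.001,0,0,0,0,0,0,-0.0012,0,0,0,0,-0.0003,0.0014,0,-0.1,0,0,0,0,0,0,0,0,0,0,0,0,0.0008,0,0,0,0,0,0,0,0,0,0,0])

```text
t: 10.02
eef_pos: [0.5598, 0.2906, 0.1162]
ee_rot: [0.75, 0.662, 0.001, 0.001]
contact_force: [0.4, -0.5, -2.3]
width: 0.26
finger_force: 30.0
```

```bash
python3 s.py 75.4 -.75 .0052 2
```

```text
t 10.0167 bay [14.12 -1.63] z 0.1162 toolz [ 0.0019 -0.0006] az 82.84 F [ 0.43 -0.51 -2.34] M [-0.107  0.054 -0.018]
tip bay [74.93 -0.98] z 0.0043
2 x [0.0001, 0.0003, -0.0005, 0.06, 0.01, 0.02, 0.0] end [0.5604 0.2908 0.1172] err [-0.09 -0.02  0.  ]
```

>>> play_rows(commands=[0.0001,0.0001,0.0007,0,0,0,0,0,0,0,0,0,0,0])

```text
t: 10.18
eef_pos: [0.5599, 0.2907, 0.1156]
ee_rot: [0.75, 0.662, 0.0, 0.001]
contact_force: [0.1, -0.7, -2.3]
width: 0.262
finger_force: 30.0
```

>>> play_rows(commands=[0,0,0.0006,0,0,0,0,0,0,0,0,0,0,0])

```text
t: 10.35
eef_pos: [0.5599, 0.2907, 0.1152]
ee_rot: [0.75, 0.662, 0.001, 0.001]
contact_force: [0.6, -1.0, -2.4]
width: 0.258
finger_force: 30.0
```

```bash
python3 s.py 75.4 -.75 .0052 2
```

```text
t 10.35 bay [14.22 -1.51] z 0.1152 toolz [ 0.0021 -0.0005] az 82.84 F [ 0.59 -1.05 -2.35] M [-0.065  0.024  0.022]
tip bay [75.06 -0.85] z 0.0033
2 x [0.0001, 0.0003, -0.001, 0.06, 0.01, 0.02, 0.0] end [0.5605 0.2909 0.1172] err [ 0.03  0.09 -0.04]
```

It is in the hole. I lower to about 1.7 mm above the table, then draw.

>>> play_rows(commands=[0,0,0.0009,0,0,0,0,0,0,0.0009,0,0,0,0,0,0,0,0,0,0,0])

```text
t: 10.6
eef_pos: [0.5599, 0.2907, 0.1133]
ee_rot: [0.75, 0.662, 0.001, 0.001]
contact_force: [0.8, -0.1, -2.9]
width: 0.257
finger_force: 30.0
```

```bash
python3 s.py 61 -12 .0016 12
```

```text
t 10.6 bay [14.22 -1.53] z 0.1133 toolz [ 0.0021 -0.0006] az 82.84 F [ 0.82 -0.05 -2.92] M [-0.115  0.078  0.055]
tip bay [75.06 -0.87] z 0.0015
12 x [-0.0009, -0.0012, -0.0, 0.01, 0.0, 0.0, 0.0] end [0.5443 0.2818 0.1133] err [-0.54  0.39 -0.27]
```

>>> play_rows(commands=[-0.0009,-0.0012,0,0,0,0,0,-0.0009,-0.0012,0,0,0,0,0,-0.0009,-0.0012,0,0,0,0,0,-0.0009,-0.0012,0,0,0,0,0,-0.0009,-0.0012,0,0,0,0,0,-0.0009,-0.0012,0,0,0,0,0])

```text
t: 11.1
eef_pos: [0.5521, 0.2862, 0.1137]
ee_rot: [0.75, 0.662, 0.001, 0.001]
contact_force: [0.3, 0.8, -3.1]
width: 0.262
finger_force: 30.0
```

>>> play_rows(commands=[-0.0009,-0.0012,0,0,0,0,0,-0.0009,-0.0012,0,0,0,0,0,-0.0009,-0.0012,0,0,0,0,0,-0.0009,-0.0012,0,0,0,0,0,-0.0009,-0.0012,0,0,0,0,0,-0.0009,-0.0012,0,0,0,0,0])

```text
t: 11.6
eef_pos: [0.5443, 0.2818, 0.1136]
ee_rot: [0.75, 0.662, 0.001, 0.001]
contact_force: [0.7, -0.6, -3.2]
width: 0.264
finger_force: 30.0
```

```bash
python3 s.py 60 -15.5 .0016 4
```

```text
t 11.6 bay [ -0.17 -12.37] z 0.1136 toolz [ 0.0025 -0.0004] az 82.84 F [ 0.74 -0.61 -3.22] M [-0.035 -0.027  0.011]
tip bay [ 60.71 -11.69] z 0.0017
4 x [-0.0009, -0.0001, -0.0, 0.04, 0.0, 0.01, 0.0] end [0.5434 0.2782 0.1136] err [ 0.05  0.18 -0.04]
```

>>> play_rows(commands=[-0.0009,0,0,0,0,0,0,-0.0009,0,0,0,0,0,0,-0.0009,0,0,0,0,0,0,-0.0009,0,0,0,0,0,0])

```text
t: 11.93
eef_pos: [0.544, 0.2782, 0.1135]
ee_rot: [0.75, 0.662, 0.001, 0.001]
contact_force: [-0.3, 0.5, -3.7]
width: 0.259
finger_force: 30.0
```

>>> play_rows(commands=[-0.0005,0,0,0,0,0,0,-0.0005,0,0,0,0,0,0,0,0,0,0,0,0,0])

```text
t: 12.18
eef_pos: [0.5442, 0.2775, 0.1137]
ee_rot: [0.75, 0.662, 0.001, 0.001]
contact_force: [0.9, 1.1, -3.1]
width: 0.259
finger_force: 30.0
```

```bash
python3 s.py 52 -16 .0016 6
```

```text
t 12.1833 bay [  0.25 -16.59] z 0.1137 toolz [0.0033 0.0002] az 82.84 F [ 0.95  1.13 -3.13] M [ 0.371 -0.254  0.116]
tip bay [ 61.22 -15.83] z 0.0019
6 x [-0.0, -0.0015, 0.0, 0.03, -0.01, 0.01, 0.0] end [0.5353 0.2786 0.1136] err [-0.14  0.08  0.03]
```

>>> play_rows(commands=[0,-0.0015,0,0,0,0,0,0,-0.0015,0,0,0,0,0,0,-0.0015,0,0,0,0,0,0,-0.0015,0,0,0,0,0,0,-0.0015,0,0,0,0,0])

```text
t: 12.6
eef_pos: [0.5363, 0.2783, 0.1136]
ee_rot: [0.75, 0.662, 0.001, 0.001]
contact_force: [0.5, 2.4, -3.6]
width: 0.26
finger_force: 30.0
```

>>> play_rows(commands=[0,-0.0015,0,0,0,0,0,0,-0.0015,0,0,0,0,0,0,-0.0015,0,0,0,0,0])

```text
t: 12.85
eef_pos: [0.5318, 0.2788, 0.1136]
ee_rot: [0.75, 0.662, 0.001, 0.001]
contact_force: [1.9, 2.1, -2.4]
width: 0.259
finger_force: 30.0
```

```bash
python3 s.py 40 -16 .0016 6
```

```text
t 12.85 bay [-12.17 -16.82] z 0.1136 toolz [ 0.0027 -0.0003] az 82.84 F [ 1.86  2.14 -2.41] M [ 0.432 -0.31   0.134]
tip bay [ 48.73 -16.12] z 0.0017
6 x [0.0, -0.0014, -0.0, 0.03, 0.0, 0.01, 0.0] end [0.5235 0.2799 0.1136] err [ 0.01 -0.17 -0.03]
```

>>> play_rows(commands=[0,-0.002,0,0,0,0,0,0,-0.002,0,0,0,0,0,0,-0.002,0,0,0,0,0,0,-0.002,0,0,0,0,0,0,-0.002,0,0,0,0,0])

```text
t: 13.27
eef_pos: [0.5219, 0.2801, 0.1135]
ee_rot: [0.75, 0.662, 0.001, 0.001]
contact_force: [1.6, 2.0, -2.5]
width: 0.26
finger_force: 30.0
```

>>> play_rows(commands=[0,-0.002,0,0,0,0,0,0,-0.002,0,0,0,0,0,0,-0.002,0,0,0,0,0,0,-0.002,0,0,0,0,0,0,-0.002,0,0,0,0,0])

```text
t: 13.68
eef_pos: [0.512, 0.2813, 0.1135]
ee_rot: [0.75, 0.662, 0.001, 0.001]
contact_force: [1.5, 1.4, -2.6]
width: 0.262
finger_force: 30.0
```

```bash
python3 s.py 5 -15.5 .0016 12
```

```text
t 13.6833 bay [-32.19 -16.85] z 0.1135 toolz [ 0.0026 -0.0004] az 82.84 F [ 1.5   1.4  -2.56] M [ 0.451 -0.401  0.109]
tip bay [ 28.71 -16.17] z 0.0017
12 x [0.0001, -0.002, -0.0, 0.01, 0.0, 0.0, 0.0] end [0.4883 0.2855 0.1135] err [-0.52  0.57 -0.11]
```

>>> play_rows(commands=[0,-0.0025,0,0,0,0,0,0,-0.0025,0,0,0,0,0,0,-0.0025,0,0,0,0,0,0,-0.0025,0,0,0,0,0,0,-0.0025,0,0,0,0,0,0,-0.0025,0,0,0,0,0])

```text
t: 14.18
eef_pos: [0.497, 0.2831, 0.1135]
ee_rot: [0.75, 0.662, 0.001, 0.001]
contact_force: [1.0, 1.2, -1.2]
width: 0.26
finger_force: 30.0
```

>>> play_rows(commands=[0,-0.0025,0,0,0,0,0,0,-0.0025,0,0,0,0,0,0,-0.0025,0,0,0,0,0,0,-0.0025,0,0,0,0,0,0,-0.0025,0,0,0,0,0,0,-0.0025,0,0,0,0,0])

```text
t: 14.68
eef_pos: [0.4817, 0.2848, 0.1132]
ee_rot: [0.75, 0.662, 0.0, 0.001]
contact_force: [1.0, -0.1, -2.1]
width: 0.261
finger_force: 30.0
```

>>> play_rows(commands=[0,-0.0025,0,0,0,0,0,0,-0.0025,0,0,0,0,0,0,-0.0025,0,0,0,0,0,0,-0.0025,0,0,0,0,0,0,-0.0025,0,0,0,0,0,0,-0.0025,0,0,0,0,0,0,-0.0025,0,0,0,0,0,0,-0.0025,0,0,0,0,0])

```text
t: 15.35
eef_pos: [0.4622, 0.2875, 0.1134]
ee_rot: [0.75, 0.662, 0.001, 0.001]
contact_force: [-0.0, 0.1, -2.0]
width: 0.261
finger_force: 30.0
```

```bash
python3 s.py -58 -15 .0018 18 45
```

```text
t 15.35 bay [-82.31 -16.84] z 0.1134 toolz [ 0.0025 -0.0004] az 82.84 F [-0.01  0.13 -2.03] M [-0.099  0.106  0.02 ]
tip bay [-21.43 -16.16] z 0.0015
18 x [0.0017, -0.002, -0.0, 0.01, 0.0, 2.1, 0.0] end [0.4429 0.3297 0.1133] err [-0.33  1.02 -0.46]
```

```bash
python3 s.py -59 -10 .002 18 45; python3 - <<'E'
from rig import *
from h import *
T=cur(state())
for i in range(18):
    T=T@M(R.from_rotvec([.01,0,2.1],degrees=True).as_matrix(),[.0015,-.0021,0]);
    if i%3==2:print(w2b((T@[.0007,.0606,.112,1])[:3]).round(1),T[:2,3].round(3),(T@[.0007,.0606,.112,1])[2].round(4))
E
```

```text
t 15.35 bay [-82.31 -16.84] z 0.1134 toolz [ 0.0025 -0.0004] az 82.84 F [-0.01  0.13 -2.03] M [-0.099  0.106  0.02 ]
tip bay [-21.43 -16.16] z 0.0015
18 x [0.0019, -0.0021, -0.0, 0.01, 0.0, 2.1, 0.0] end [0.4428 0.3337 0.1133] err [-0.07 -0.11 -0.66]
[-27.9 -18.1] [0.457 0.293] 0.0015
[-34.6 -19.3] [0.452 0.299] 0.0014
[-41.3 -19.7] [0.448 0.306] 0.0014
[-48.  -19.5] [0.444 0.312] 0.0013
[-54.7 -18.5] [0.442 0.32 ] 0.0013
[-61.2 -16.7] [0.44  0.327] 0.0013
```

>>> play_rows(commands=[0.0021,-0.0021,-0.0004,0.01,0,2.1,0,0.0021,-0.0021,0,0.01,0,2.1,0,0.0021,-0.0021,0,0.01,0,2.1,0,0.0021,-0.0021,0,0.01,0,2.1,0,0.0021,-0.0021,0,0.01,0,2.1,0,0.0021,-0.0021,0,0.01,0,2.1,0,0.0021,-0.0021,0,0.01,0,2.1,0,0.0021,-0.0021,0,0.01,0,2.1,0,0.0021,-0.0021,0,0.01,0,2.1,0])

```text
t: 16.1
eef_pos: [0.4493, 0.3108, 0.1138]
ee_rot: [0.849, 0.529, 0.0, 0.0]
contact_force: [1.0, 0.3, -2.3]
width: 0.261
finger_force: 30.0
```

```bash
python3 s.py -60 -9 .002 9 45
```

```text
t 16.1 bay [-98.08   4.64] z 0.1138 toolz [0.0011 0.0001] az 63.83 F [ 1.02  0.34 -2.33] M [-0.118  0.014 -0.005]
tip bay [-40.44 -14.41] z 0.0018
9 x [0.0018, -0.0022, -0.0, 0.01, 0.0, 2.09, 0.0] end [0.4422 0.3353 0.1138] err [ 0.16  0.38 -0.23]
```

>>> play_rows(commands=[0.0018,-0.0022,0,0.01,0,2.1,0,0.0018,-0.0022,0,0.01,0,2.1,0,0.0018,-0.0022,0,0.01,0,2.1,0,0.0018,-0.0022,0,0.01,0,2.1,0,0.0018,-0.0022,0,0.01,0,2.1,0,0.0018,-0.0022,0,0.01,0,2.1,0,0.0018,-0.0022,0,0.01,0,2.1,0,0.0018,-0.0022,0,0.01,0,2.1,0,0.0018,-0.0022,0,0.01,0,2.1,0,0,0,0,0,0,0,0])

```text
t: 16.93
eef_pos: [0.4421, 0.3355, 0.1137]
ee_rot: [0.924, 0.383, 0.0, -0.001]
contact_force: [0.2, 0.4, -2.4]
width: 0.261
finger_force: 30.0
```

```bash
python3 s.py; python3 - <<'E'
from rig import *
from h import *
for n in("wrist","side"):
    c=calibration(n);p,d=read_camera(n);W=cloud(d,c);h=cv2.cvtColor(p,cv2.COLOR_RGB2HSV)
    cv2.imwrite(f"pics/{n}5.png",p[:,:,::-1])
    m=((h[...,0]<14)&(h[...,1]>120)&(h[...,2]>50)&(abs(W[...,2]-.004)<.006)&(W[...,0]>.43)&(W[...,0]<.68)&(abs(W[...,1]-.29)<.06))
    P=W[m];print(n,len(P))
    if len(P)>20:
        r=cv2.minAreaRect((P[:,:2]*1000).astype(np.float32));print(np.round(r[0],1),np.round(r[1],1),[w2b(q/1e3).round(1).tolist() for q in cv2.boxPoints(r)])
E
```

```text
t 16.9333 bay [-108.27   28.28] z 0.1137 toolz [-0.0002  0.0012] az 44.99 F [ 0.24  0.44 -2.42] M [-0.094  0.14  -0.021]
tip bay [-60.04  -8.23] z 0.0017
wrist 170
[501.8 291.5] [19.2 56.4] [[-73.3, -8.6], [-19.6, -25.7], [-13.7, -7.4], [-67.5, 9.7]]
side 216
[501.5 284.1] [26.5 60.6] [[-75.5, -21.1], [-16.6, -35.3], [-10.4, -9.6], [-69.3, 4.6]]
```

View pics/side5.png

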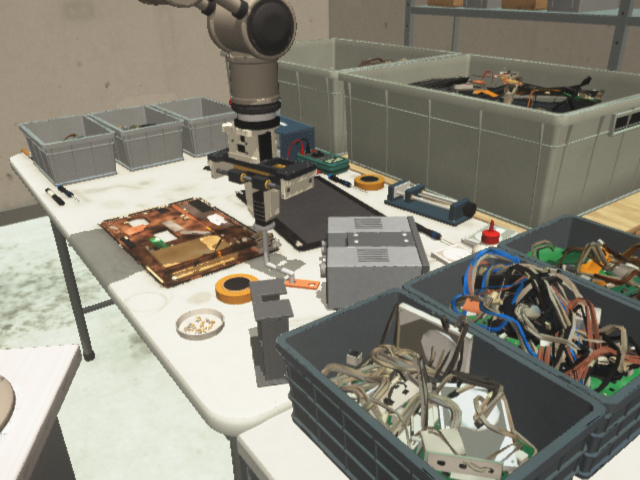

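The side view shows the plate at (303,284), clear of the bay, with its rear end about 10 mm in front of the gap. Tape and dish are undisturbed. I lift out and return.

>>> play_rows(commands=[0,0,-0.004,0,0,0,0,0,0,-0.005,0,0,0,0,0,0,-0.015,0,0,0,0,0,0,-0.025,0,0,0,0,0,0,-0.025,0,0,0,0,0,0,-0.025,0,0,0,0,0,0,-0.025,0,0,0,0,0,0,0,0,0,0,0])

```text
t: 17.7
eef_pos: [0.4445, 0.3361, 0.2437]
ee_rot: [0.924, 0.383, 0.005, -0.001]
contact_force: [0.1, -0.5, -2.0]
width: 0.259
finger_force: 30.0
```

```bash
python3 s.py; python3 - <<'E'
from rig import *
from h import *
A=cur(state());B=M(tool(94.95),[.505,.0858,.238]);row(A,B,12,0.)
G=expm(np.real(logm(np.linalg.inv(A)@B))/12);T=A
for i in range(12):T=T@G;print(T[:3,3].round(3),end=" ")
E
```

```text
t 17.7 bay [-105.99   29.11] z 0.2437 toolz [0.0088 0.006 ] az 45.06 F [ 0.08 -0.47 -2.  ] M [-0.036  0.059 -0.052]
tip bay [-56.77  -6.68] z 0.1318
12 x [-0.018, 0.0129, 0.0004, 0.03, -0.04, -4.16, 0.0] end [0.5049 0.0858 0.238 ] err [-0.12  0.01 -0.04]
[0.441 0.314 0.243] [0.439 0.292 0.243] [0.439 0.27  0.242] [0.44  0.248 0.242] [0.443 0.226 0.241] [0.447 0.204 0.241] [0.453 0.183 0.24 ] [0.461 0.162 0.24 ] [0.47  0.142 0.239] [0.48  0.122 0.239] [0.492 0.104 0.238] [0.505 0.086 0.238]
```

>>> play_rows(commands=[-0.018,0.0129,0.0004,0.03,-0.04,-4.16,0,-0.018,0.0129,0.0004,0.03,-0.04,-4.16,0,-0.018,0.0129,0.0004,0.03,-0.04,-4.16,0,-0.018,0.0129,0.0004,0.03,-0.04,-4.16,0,-0.018,0.0129,0.0004,0.03,-0.04,-4.16,0,-0.018,0.0129,0.0004,0.03,-0.04,-4.16,0,-0.018,0.0129,0.0004,0.03,-0.04,-4.16,0,-0.018,0.0129,0.0004,0.03,-0.04,-4.16,0,-0.018,0.0129,0.0004,0.03,-0.04,-4.16,0,-0.018,0.0129,0.0004,0.03,-0.04,-4.16,0,-0.018,0.0129,0.0004,0.03,-0.04,-4.16,0,-0.018,0.0129,0.0004,0.03,-0.04,-4.16,0])

```text
t: 18.7
eef_pos: [0.5025, 0.0834, 0.2322]
ee_rot: [0.675, 0.738, -0.005, -0.002]
contact_force: [0.1, 0.7, -3.2]
width: 0.26
finger_force: 30.0
```

>>> play_rows(commands=[0,0,0,0,0,0,0,0,0,0,0,0,0,0])

```text
t: 18.87
eef_pos: [0.5026, 0.0838, 0.2319]
ee_rot: [0.677, 0.736, -0.005, -0.002]
contact_force: [-0.5, 0.6, -1.9]
width: 0.26
finger_force: 30.0
```

```bash
python3 s.py; python3 - <<'E'
from rig import *
from h import *
A=cur(state());B=M(tool(94.95),[.5002,.0853,.1275]);row(A,B,7,0.)
E
```

```text
t 18.8667 bay [ -16.92 -214.  ] z 0.2319 toolz [-0.0101 -0.0045] az 94.81 F [-0.48  0.56 -1.94] M [-0.052  0.108  0.02 ]
tip bay [  41.15 -201.39] z 0.1193
7 x [0.0003, -0.0002, 0.0149, -0.09, 0.03, -0.02, 0.0] end [0.5004 0.0855 0.1276] err [0.22 0.18 0.13]
```

>>> play_rows(commands=[0.0003,-0.0002,0.0149,-0.09,0.03,-0.02,0,0.0003,-0.0002,0.0149,-0.09,0.03,-0.02,0,0.0003,-0.0002,0.0149,-0.09,0.03,-0.02,0,0.0003,-0.0002,0.0149,-0.09,0.03,-0.02,0,0.0003,-0.0002,0.0149,-0.09,0.03,-0.02,0,0.0003,-0.0002,0.0149,-0.09,0.03,-0.02,0,0.0003,-0.0002,0.0149,-0.09,0.03,-0.02,0,0,0,0,0,0,0,0])

```text
t: 19.53
eef_pos: [0.4979, 0.0872, 0.1257]
ee_rot: [0.675, 0.738, -0.001, -0.002]
contact_force: [-1.7, 0.6, -3.1]
width: 0.262
finger_force: 30.0
```

```bash
python3 s.py; python3 - <<'E'
from rig import *
from h import *
A=cur(state());B=M(tool(94.95),[.4420,.0803,.1272]);row(A,B,8,0.)
ims=[]
c=calibration("side");p,d=read_camera("side");cv2.imwrite("pics/s6.png",cv2.resize(p[200:400,180:400,::-1],(660,600),interpolation=cv2.INTER_CUBIC))
c=calibration("wrist");p,d=read_camera("wrist");W=cloud(d,c)
m=(W[...,2]>.02)&(W[...,2]<.05)&(abs(W[...,0]-.535)<.035)&(abs(W[...,1]-.088)<.02);P=W[m]
r=cv2.minAreaRect((P[:,:2]*1000).astype(np.float32));print("foot",len(P),np.round(r[0],1),np.round(r[1],1),r[2],np.median(P[:,2]),P[:,2].max())
E
```

```text
t 19.5333 bay [ -21.94 -211.21] z 0.1257 toolz [-0.0041  0.0002] az 95.11 F [-1.74  0.57 -3.07] M [-0.074  0.16  -0.016]
tip bay [  36.67 -197.7 ] z 0.0135
8 x [-0.0002, -0.007, -0.0002, -0.03, 0.0, 0.02, 0.0] end [0.4423 0.0806 0.1274] err [0.3  0.35 0.23]
foot 1087 [531.5  91. ] [62.5  9.4] 5.0074076652526855 0.039556915423862554 0.04958840358316735
```

View pics/s6.png

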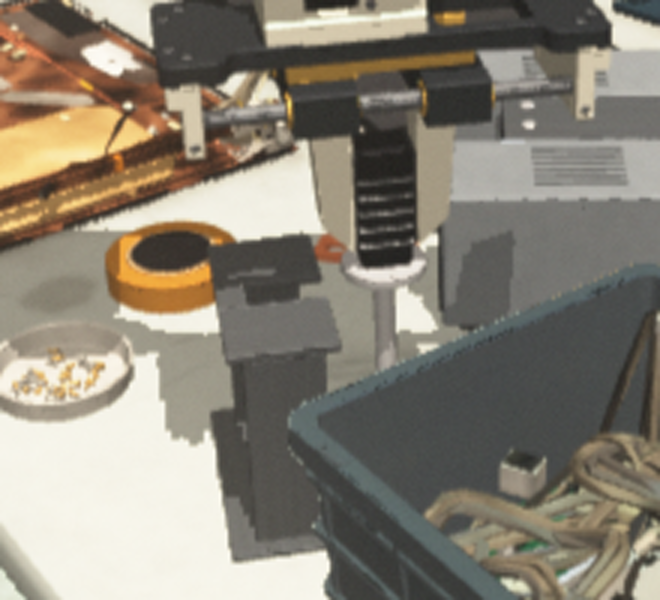

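The side view shows the rod hanging in front of the slot, collar at crop (385,265) just above plate level. I correct 2 mm sideways and up, then slide in.

>>> play_rows(commands=[-0.001,0,-0.001,-0.1,0,0.1,0,-0.001,0,-0.001,-0.1,0,0,0,0,0,0,0,0,0,0])

```text
t: 19.88
eef_pos: [0.5013, 0.0843, 0.1316]
ee_rot: [0.676, 0.737, 0.003, 0.003]
contact_force: [-0.4, 0.2, -3.1]
width: 0.257
finger_force: 30.0
```

```bash
python3 s.py; python3 - <<'E'
from rig import *
from h import *
A=cur(state());B=M(tool(94.95),[.4420,.0803,.1272]);row(A,B,9,0.)
E
```

```text
t 19.8833 bay [ -18.21 -213.61] z 0.1316 toolz [0.0076 0.0003] az 94.99 F [-0.41  0.19 -3.13] M [-0.074  0.017  0.022]
tip bay [  41.72 -200.04] z 0.02
9 x [0.0001, -0.0066, 0.0005, 0.05, 0.0, 0.0, 0.0] end [0.4421 0.08   0.1268] err [ 0.11 -0.26 -0.38]
```

>>> play_rows(commands=[0.0001,-0.0066,0.0004,0.05,0,0,0,0.0001,-0.0066,0.0004,0.05,0,0,0,0.0001,-0.0066,0.0004,0.05,0,0,0,0.0001,-0.0066,0.0004,0.05,0,0,0,0,0,0,0,0,0,0])

```text
t: 20.3
eef_pos: [0.4726, 0.0825, 0.1285]
ee_rot: [0.676, 0.737, 0.0, 0.0]
contact_force: [0.5, 0.5, -2.2]
width: 0.261
finger_force: 30.0
```

```bash
python3 s.py; python3 - <<'E'
from rig import *
from h import *
A=cur(state());B=M(tool(94.95),[.4420,.0803,.1272]);row(A,B,6,0.)
E
```

```text
t 20.3 bay [ -46.51 -219.  ] z 0.1285 toolz [0. 0.] az 95.0 F [ 0.45  0.53 -2.21] M [-0.085  0.037 -0.021]
tip bay [  12.59 -205.56] z 0.0165
6 x [0.0001, -0.0051, 0.0002, 0.0, 0.0, 0.01, 0.0] end [0.4421 0.0804 0.1273] err [0.06 0.13 0.15]
```

>>> play_rows(commands=[0,-0.0051,0.0002,0,0,0.01,0,0,-0.0051,0.0002,0,0,0.01,0,0,-0.0051,0.0002,0,0,0.01,0,0,-0.0051,0.0002,0,0,0.01,0,0,-0.0051,0.0002,0,0,0.01,0,0,-0.0051,0.0002,0,0,0.01,0,0,0,0,0,0,0,0])

```text
t: 20.88
eef_pos: [0.4427, 0.0798, 0.1273]
ee_rot: [0.676, 0.737, 0.0, 0.0]
contact_force: [-0.1, 0.9, -2.4]
width: 0.262
finger_force: 30.0
```

```bash
python3 s.py; python3 - <<'E'
from rig import *
from h import *
A=cur(state());B=M(tool(94.95),[.4420,.0803,.1224]);row(A,B,4,0.)
E
```

```text
t 20.8833 bay [ -75.83 -225.37] z 0.1273 toolz [0.0007 0.    ] az 94.94 F [-0.09  0.89 -2.38] M [-0.045  0.056  0.031]
tip bay [ -16.64 -211.98] z 0.0154
4 x [0.0001, -0.0002, 0.0012, 0.01, 0.0, 0.0, 0.0] end [0.4419 0.0801 0.1225] err [-0.12 -0.15  0.13]
```

>>> play_rows(commands=[0.0001,-0.0002,0.0012,0.01,0,0,0,0.0001,-0.0002,0.0012,0.01,0,0,0,0.0001,-0.0002,0.0012,0.01,0,0,0,0,0,0.001,0,0,0,0,0,0,0,0,0,0,0])

```text
t: 21.3
eef_pos: [0.4433, 0.0801, 0.1225]
ee_rot: [0.676, 0.737, 0.0, 0.0]
contact_force: [0.3, -0.8, -1.9]
width: 0.262
finger_force: 30.0
```

>>> play_rows(commands=[0,0,0.0004,0,0,0,0,0,0,0,0,0,0,0])

```text
t: 21.47
eef_pos: [0.4434, 0.0801, 0.1224]
ee_rot: [0.676, 0.737, 0.0, 0.0]
contact_force: [-0.1, -0.1, -3.2]
width: 0.26
finger_force: 30.0
```

>>> play_rows(commands=[0,-0.0012,0,0,0,0,0,0,0,0.0005,0,0,0,0,0,0,0,0,0,0,0])

```text
t: 21.72
eef_pos: [0.442, 0.08, 0.1221]
ee_rot: [0.676, 0.737, 0.0, 0.0]
contact_force: [-1.2, -0.7, 0.6]
width: 0.264
finger_force: 30.0
```

>>> play_rows(commands=[0,0,0.0004,0,0,0,0,0,0,0,0,0,0,0])

```text
t: 21.88
eef_pos: [0.442, 0.08, 0.1221]
ee_rot: [0.676, 0.737, 0.0, 0.001]
contact_force: [-3.0, 0.3, 5.0]
width: 0.261
finger_force: 30.0
```

>>> play_rows(commands=[0,0,-0.0004,0,0,0,0,0,0,0,0,0,0,0.03,0,0,0,0,0,0,0.05,0,0,0,0,0,0,0.08,0,0,0,0,0,0,0.08,0,0,0,0,0,0,0.08,0,0,0,0,0,0,0.08,0,0,0,0,0,0,0.08,0,0,0,0,0,0,0.08,0,0,0,0,0,0,0.08,0,0,0,0,0,0,0.08])

```text
t: 22.8
eef_pos: [0.4421, 0.08, 0.1219]
ee_rot: [0.676, 0.737, 0.0, 0.0]
contact_force: [-0.3, -0.7, -0.2]
width: 0.863
finger_force: 0.0
```

>>> play_rows(commands=[0,0,-0.015,0,0,0,0.08,0,0,-0.025,0,0,0,0.08,0,0,-0.03,0,0,0,0.08,0,0,-0.03,0,0,0,0.08,0.02,0,-0.03,0,0,0,0.08,0.02,0,-0.02,0,0,0,0.08,0,0,0,0,0,0,0.08,0,0,0,0,0,0,0.08])

```text
t: 23.47
eef_pos: [0.4387, 0.1203, 0.2726]
ee_rot: [0.675, 0.738, 0.001, 0.001]
contact_force: [-0.4, -0.4, -0.4]
width: 0.868
finger_force: 0.0
```

```bash
python3 - <<'E'
from rig import *
from h import *
s=state();print(s["t"],s["eef_pos"],s["contact_force"],s["width"])
c=calibration("wrist");p,d=read_camera("wrist");W=cloud(d,c);cv2.imwrite("pics/w7.png",p[:,:,::-1])
for nm,zr in(("handle",(.163,.178)),("foot",(.02,.04))):
    m=(W[...,2]>zr[0])&(W[...,2]<zr[1])&(abs(W[...,0]-.46)<.07)&(abs(W[...,1]-.083)<.025)
    if nm=="foot":m&=(W[...,0]>.476)
    P=W[m];r=cv2.minAreaRect((P[:,:2]*1000).astype(np.float32));print(nm,np.round(r[0],1),np.round(r[1],1),round(r[2],2),np.median(P[:,2]).round(4))
h=cv2.cvtColor(p,cv2.COLOR_RGB2HSV)
m=((h[...,0]<14)&(h[...,1]>120)&(h[...,2]>50)&(abs(W[...,2]-.005)<.004)&(W[...,0]>.43)&(W[...,0]<.68)&(abs(W[...,1]-.29)<.06))
P=W[m]
if len(P)>20:
    r=cv2.minAreaRect((P[:,:2]*1000).astype(np.float32));print("plate",np.round(r[1],1),[w2b(q/1e3).round(1).tolist() for q in cv2.boxPoints(r)])
E
```

```text
23.4667 [0.43867463 0.12032191 0.27255636] [-0.43940858 -0.43257868 -0.4398002 ] 0.8676862020768232
handle [442.2  81. ] [23.7 23.4] 4.95 0.1711
foot [491.3  84.6] [30.2 10. ] 5.32 0.0344
plate [18.7 54.5] [[-74.8, -18.0], [-21.5, -29.7], [-17.5, -11.4], [-70.8, 0.3]]
```

View pics/w7.png

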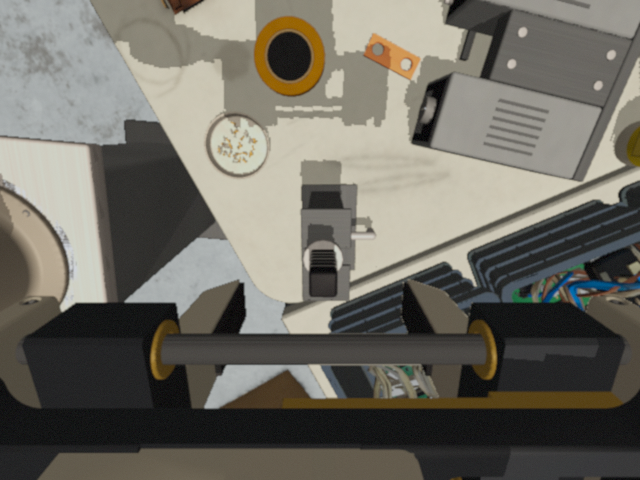

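The picture shows the rod hanging as before at (322,270). The plate at (391,56) lies clear in front of the gap, and the tape (289,55) and dish (239,143) are untouched. I hand in.

```bash
python3 -c "
from rig import *
print(finish_job())"
```

```text
the job is handed in; nothing more can be done
None
```

The job is handed in at about 23.5 s: the link plate lies about 10 mm or more in front of the gap, the rod hangs in its stand within about 1 mm of where it was, and the dish and tape were left alone.

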